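Rake a pump flange out of a narrow steel housing

ROBOT

A 6-joint arm with a two-finger parallel gripper is mounted at the origin on a cart in front of the work surface, level with it; the furniture and walls round the work are solid. World frame = base frame: x ahead of the robot, y to its left, z up, the work surface at z = 0. Lengths are in m, angles in degrees, forces in N, time in s.
With the tool pointing down it reaches from about 0.325 to 0.85 m from the base axis. Payload 15.5 kg.
Tool frame: the origin (TCP) lies at the very end of the fingers, on their centre line; the grasp point (between the pads) lies arm.grip_depth behind it (arm.grip_depth is the distance from the TCP to the grasp point, in m); z points along the fingers, y is the line along which they close (so a half turn about z gives the same grasp; the last joint's range is limited). The gripper opens to 91 mm and grips with 3 to 60 N. Pads are 32 mm wide; open, the fingers measure 118 mm over their backs; the gripper's body (76 mm by 178 mm) begins 60 mm behind the grasp point.
Start: joints at [67.981, 28.281, 77.091, -0, 74.628, -5.472], TCP at [0.178, 0.599, 0.214] pointing down, gripper open.
Joint ranges: [-166.48, 166.48], [-47.26, 123.95], [12.59, 153.08], [-70.14, 250.14], [6.76, 159.57], [-176.63, 176.63]. Speed limits (degrees/s): [108.29, 108.29, 147.25, 172.46, 172.46, 172.46].

INTERFACE

Orientations are given as a 3x3 rotation matrix whose columns are the frame's x, y, z axes.
In Python, from rig import arm gives the robot as it stands. Calls block until the motion is done:
- arm.move_to(position, orientation): joint-space move of the TCP to a pose.
- arm.move_l(position, orientation=None, feed=0.15): straight line of the TCP; orientation=None keeps the orientation; feed is the mean speed in m/s.
- arm.move_joints(angles): joint-space move.
- arm.grip(opening): finger opening in m; the grip force is fixed at half the most; returns when the fingers have stopped.
- arm.sleep(seconds).
- arm.solve_ik(position, orientation): joint angles nearest the present ones, or None.
- arm.snapshot(name): name is "side" or "top" or "wrist"; returns the picture (384x512x3 uint8, red, green, blue); there is no depth.
- arm.get_calibration(name): a dict with "intrinsics" (3x3 intrinsics, pixels), "cam_to_world" (4x4, takes a point from camera to world coordinates). Camera axes: x right, y down, z forward; pixel columns grow to the right and rows downward; lengths in m; the calibration is good to about 2 mm. A picture is of the moment at which its call begins: read the wrist's pose just before it. get_calibration takes no time and is no camera call; for the wrist camera it gives the pose at the moment of the call.
A pose or a line that the arm cannot do raises arm.Unreachable and nothing moves.
- arm.sign_off(): hands the job in; it is judged then, once.
Readings, each from a call of its own:
- arm.current_t(): time.
- arm.current_joint_positions(): joint angles.
- arm.current_dq(): joint speeds.
- arm.current_tau(): joint torques, N m.
- arm.current_ee_pos(): TCP position.
- arm.current_tool_rot(): TCP orientation.
- arm.current_force(): force on the tool from outside, world axes, zero at the start.
- arm.current_torque(): the same for the moment, N m.
- arm.current_width(): finger opening in m.
- arm.current_grasp_force(): force on a finger pad.
Only numpy, scipy, OpenCV 4.12 (cv2) and the standard library are available. Lean on these libraries where they do the work, as an engineer would, in place of code of your own. Each camera call takes 0.05 s, during which the arm holds its last target. There are 200 camera calls.

TASK

The pump flange has slid to the back of the narrow steel housing. Take the rake by its wooden grip, reach in over the flange, lower the blade behind it and draw the flange right out until it lies flat on the bench in front of the mouth, a centimetre or more clear of it; do not force the rake hard against the flange or housing, nor touch the flange with the gripper. Then stand the rake upright on its foot on the bench, its blade out of the housing and its rod not over the flange nor touching it, let go, and leave the other things where they are.

Things in the scene. Friction and masses are not known exactly. Their poses are not given: they have to be found in the camera images.
- rack: Grey sheet-steel housing, fixed to the bench: 160 deep (x), 82 wide (y), 126 high; origin under its centre. One bay, open only at the mouth (x = -80 mm), 76 wide inside; floor 3 mm thick, inner back wall at x = +77 mm, underside of the roof at z = 123 mm. The roof has five cross straps with 20 mm slots between, so one can see in but not reach in. +x points inward, y to its left.
- flange: Yellow cast pump flange, round, 66 mm diameter; rim 25 mm high, raised boss to 36 mm; 0.34 to 0.53 kg. Origin at the centre of its underside, z up. It starts flat on the floor of the housing, within 3 mm of the middle line, its centre 9 to 22 mm inward of the housing's centre, so that 22 to 35 mm are free behind it.
- rake: Draw rake, 0.3 kg, standing level on foot and blade. Origin under the grip's centre, z up, +x along the rod to the blade. Foot 46 wide, 10 high, x = -38 to 28 mm; upright wooden grip 46 (x) by 26 (y), z = 10 to 94 mm, to be pinched across y near its top, firmly. 8 mm round rod at z = 48 mm. Balanced at the grip. Raised by 55 mm, it passes over the flange and under the roof.
- rake_blade (a point): Middle of the lower edge of the rake's blade, at x = 195, y = 0, z = 0 mm in the rake's frame. The blade is an upright plate, 5 mm thick (x), 54 wide (y), from z = 0 to 50 mm.
- coupling: Grey steel screw coupling 39x93x34 mm lying on the bench in front and left of the housing; a bystander. Origin at the centre of its underside. A fixed black hose (not listed) arches along x at y = 0.28 to 0.35 m, often between the rake's start and the housing: raised to z = 0.2 m the rake's underside passes over it.
- tin: Round open metal parts tin, 86 mm diameter, 56 high, on the bench right of the housing; a bystander. Origin at the centre of its underside. Near it a big fixed vice (not listed), higher than 0.2 m, fills the bench at x under 0.53 and y under 0.055 m: keep the hand clear of it.
- spanner: Open-ended steel spanner 28x156x5 mm lying on the bench, in the one of two places (nearer the vice, or left of the hose) where the rake does not stand; a bystander. Origin at the centre of its underside.

How it is judged (in metres and radians):
On the way, in this order (a step that is already met when the one before it is completed fails the run):
1. the rake's blade is down behind the flange, inside the housing (x of rake_blade in the frame of rack between 0.036 and 0.08 m and y of rake_blade in the frame of rack between -0.041 and 0.041 m and height (world z) of rake_blade below 0.024 m and x of flange in the frame of rack above -0.02 m), for 0.1 s.
2. the flange has been drawn wholly out and lies flat on the bench in front of the mouth (x of flange in the frame of rack between -0.3 and -0.122 m and y of flange in the frame of rack between -0.15 and 0.15 m and height (world z) of flange below 0.006 m and angle between flange's own z axis and vertical below 0.1 rad), for 0.2 s.
At the end, for the whole second after the job is handed in: The flange lies flat and still on the bench before the housing, its edge about 9 mm or more outside the mouth (under 150 mm to either side); the rake stands still and upright on its foot on the bench (tilt under 0.08 rad), blade outside the housing, not touching the flange, its rod not over it (all of step 2 and linear speed of each of flange, rake below 0.02 m/s and angle between rake's own z axis and vertical below 0.08 rad and height (world z) of rake between -0.006 and 0.006 m and contact force between rake and flange below 0.1 N and (x of rake_blade in the frame of rack below -0.09 m or y of rake_blade in the frame of rack above 0.07 m or y of rake_blade in the frame of rack below -0.07 m) and (y of flange in the frame of rake above 0.038 m or y of flange in the frame of rake below -0.038 m or x of flange in the frame of rake above 0.23 m or x of flange in the frame of rake below -0.06 m)).
It fails at once if the gripper touches the flange (contact force between the fingers and flange above 0.5 N).
It fails at once if a bystander (coupling, tin or spanner) is moved over 15 mm (distance of any of coupling, tin, spanner from where it was at the start of the episode above 0.015 m).
It fails at once if the rake is forced against the flange or the housing with over 25 N (contact force between rake and flange above 25 N or contact force between rake and rack above 25 N).
It also fails if it takes over 61 s, if anything falls off the work surface, if the arm or the gripper's body presses on something with over 40 N, if the wrist force passes 120 N, or if a joint passes its speed limit or range.

## Working session

There is one attempt and no reset: what is moved stays moved. The work goes in short steps, each a Python script; the robot and the scene stay as the last script left them, time stands still between calls to the robot, and variables do not carry over. Pictures are saved under pics/ and viewed, at most 13 in all, crops included, and the job is handed in when it is done.

```bash
ls; mkdir -p pics; python3 - <<'E'
from rig import arm
import cv2,numpy as np
for n in ("side","top"):
    im=arm.snapshot(n); cv2.imwrite(f"pics/{n}0.png",im[:,:,::-1]); c=arm.get_calibration(n)
    print(n,np.round(c["intrinsics"],1).tolist(),np.round(c["cam_to_world"],4).tolist())
print(arm.grip_depth,arm.current_t(),np.round(arm.current_tool_rot(),3).tolist())
E
```

```text
pics
side [[405.7, 0.0, 253.6], [0.0, 405.7, 194.1], [0.0, 0.0, 1.0]] [[0.9174, 0.3169, -0.2406, 0.7649], [0.3978, -0.7445, 0.5361, -0.3241], [-0.0092, -0.5876, -0.8091, 0.7683], [0.0, 0.0, 0.0, 1.0]]
top [[368.0, 0.0, 254.0], [0.0, 368.0, 186.8], [0.0, 0.0, 1.0]] [[0.024, -0.9757, 0.2179, 0.3385], [-0.9997, -0.024, 0.0026, 0.1502], [0.0027, -0.2179, -0.976, 1.0879], [0.0, 0.0, 0.0, 1.0]]
0.0188 0.1 [[-0.959, 0.285, -0.0], [0.285, 0.959, -0.001], [0.0, -0.001, -1.0]]
```

View pics/top0.png

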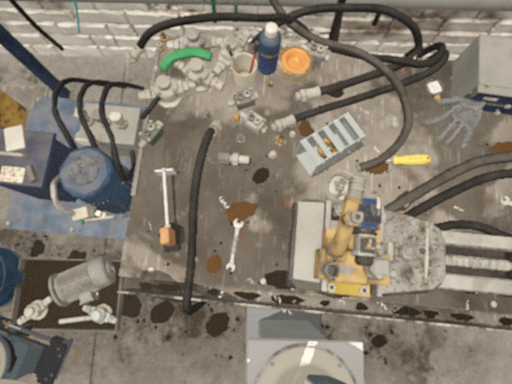

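View pics/side0.png

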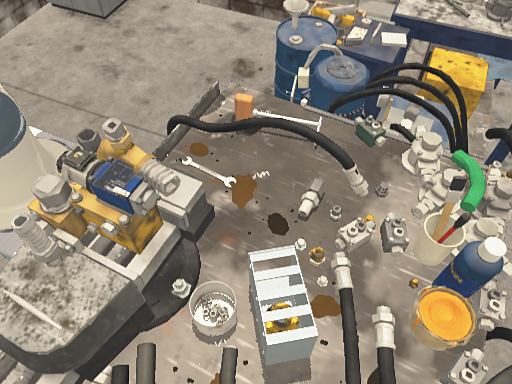

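The top view shows the rake left of the hose, with its grip at (167,236) and blade at (164,170). The housing is around (330,145) with its mouth to the lower left, and the flange is yellow inside it. The spanner is at (235,245), the coupling at (234,158) and the tin at about (345,185). In the side view the housing's closed back faces the camera. Next I'll zoom in.

```bash
python3 - <<'E'
import cv2,numpy as np
t=cv2.imread("pics/top0.png");s=cv2.imread("pics/side0.png")
def crop(im,x,y,w,h,W,H): return cv2.resize(im[y:y+h,x:x+w],(W,H),interpolation=cv2.INTER_NEAREST)
o=np.zeros((600,800,3),np.uint8)
o[:300,:400]=crop(t,290,105,80,75,400,300)[:300]  # placeholder scale 5x4
o[:300,:400]=crop(t,290,110,80,60,400,300)
o[:300,400:]=crop(s,230,240,100,75,400,300)
o[300:,:400]=crop(t,130,160,133,100,400,300)
o[300:,400:]=crop(s,225,85,107,80,400,300)
cv2.imwrite("pics/c1.png",o)
E
```

```text
(no output)
```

View pics/c1.png

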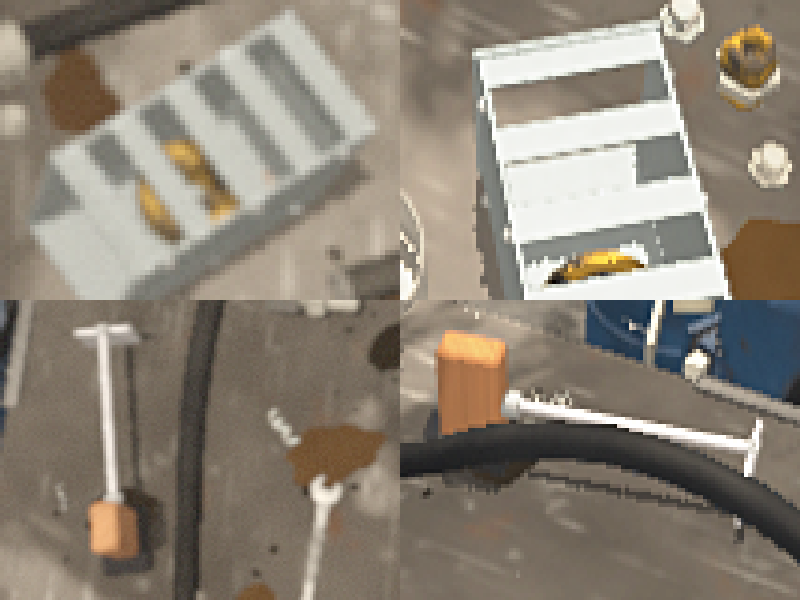

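```bash
cat > h.py <<'E'
from rig import arm
import numpy as np,cv2
def ray(cal,uv,z):
    T=np.array(cal["cam_to_world"]);K=np.array(cal["intrinsics"])
    d=T[:3,:3]@np.linalg.solve(K,[uv[0],uv[1],1.]);o=T[:3,3]
    return o+d*(z-o[2])/d[2]
E
python3 - <<'E'
from h import *
np.set_printoptions(precision=4,suppress=True)
t=arm.get_calibration("top");s=arm.get_calibration("side")
P=[ray(t,p,.126) for p in [(300,140.4),(324.4,162.4),(348,112),(365.2,135.6)]]
print("top roof",np.array(P),[np.linalg.norm(P[a]-P[b]) for a,b in((0,1),(2,3),(0,2),(1,3))])
P=[ray(s,p,.126) for p in [(248.7,252.5),(295,245.5)]];print("side mouth",np.array(P),np.linalg.norm(P[0]-P[1]))
for n,c in(("blade top",(130+107/3,160+333/3)),("grip top",(130+112/3,160+525/3))):
    c=(c[0],c[1]-100); print(n,ray(t,c,.05 if n[0]=="b" else .094))
print("side grip",ray(s,(225+73/3.74,85+50/3.74),.094),"blade top",ray(s,(225+355/3.74,85+140/3.74),.05))
im=arm.snapshot("wrist");cv2.imwrite("pics/w0.png",im[:,:,::-1]);w=arm.get_calibration("wrist");print(w,arm.current_ee_pos())
E
```

```text
top roof [[ 0.6874  0.029   0.126 ]
 [ 0.626  -0.0372  0.126 ]
 [ 0.7749 -0.106   0.126 ]
 [ 0.706  -0.1514  0.126 ]] [np.float64(0.09029301463909059), np.float64(0.08254178948918164), np.float64(0.160885114951745), np.float64(0.13945673939628614)]
side mouth [[ 0.6168 -0.0192  0.126 ]
 [ 0.6873  0.0262  0.126 ]] 0.08389304807233698
blade top [0.6111 0.4114 0.05  ]
grip top [0.4221 0.3823 0.094 ]
side grip [0.427  0.3831 0.094 ] blade top [0.6159 0.4205 0.05  ]
{'intrinsics': array([[295.7693,   0.    , 260.1844],
       [  0.    , 295.7693, 196.8535],
       [  0.    ,   0.    ,   1.    ]]), 'cam_to_world': array([[ 0.2844,  0.9187,  0.2741,  0.1005],
       [ 0.9587, -0.272 , -0.0833,  0.6217],
       [-0.002 ,  0.2865, -0.9581,  0.3845],
       [ 0.    ,  0.    ,  0.    ,  1.    ]])} [0.1779 0.5989 0.2135]
```

View pics/w0.png

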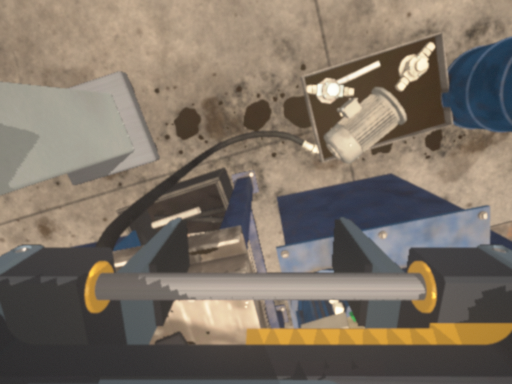

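The wrist view only shows the floor and cart, so it's no use here. The roof corners agree across both views, and the rake's length comes out at 192 mm against a nominal 195 mm. Next I'll check the hose, the bystanders and reachability, then move to look at the rake.

```bash
cat >> h.py <<'E'
np.set_printoptions(precision=4,suppress=True)
def proj(cal,p):
    T=np.linalg.inv(np.array(cal["cam_to_world"]));q=np.array(cal["intrinsics"])@(T[:3,:3]@p+T[:3,3]);return q[:2]/q[2]
def R(yaw):
    c,s=np.cos(yaw),np.sin(yaw);return np.array([[c,s,0],[s,-c,0],[0,0,-1.]])
RC=np.array([.696,-.0625]);RY=np.radians(-56.9)
def rack2w(x,y,RC=RC,RY=RY):
    c,s=np.cos(RY),np.sin(RY);return RC+np.array([c*x-s*y,s*x+c*y])
def w2rack(p,RC=RC,RY=RY):
    c,s=np.cos(RY),np.sin(RY);d=np.array(p[:2])-RC;return np.array([c*d[0]+s*d[1],-s*d[0]+c*d[1]])
E
python3 - <<'E'
from h import *
t=arm.get_calibration("top");s=arm.get_calibration("side")
for uv in((190,270),(189,236),(192,200),(200,155)):
    print("hose",uv,[(z,ray(t,uv,z)[:2],proj(s,ray(t,uv,z))) for z in(.05,.1,.15)])
for n,uv,z in(("coup",(234,158),.017),("spanner",(236,245),0),("tin",(345,186),.056)):
    p=ray(t,uv,z);print(n,p,w2rack(p))
g=np.array([.424,.3827]);y=np.radians(10);d=np.array([np.cos(y),np.sin(y)])
q=arm.solve_ik([*(g-.08*d),.28],R(y));print("view",q)
for n,p,z,a in(("grasp",g,.057,y),("hi",g,.27,y),("pre",rack2w(-.30,0),.14,RY),("in",rack2w(-.13,0),.115,RY),("drawn",rack2w(-.31,0),.06,RY)):
    print(n,p,arm.solve_ik([*p,z],R(a)))
arm.move_to([*(g-.08*d),.28],R(y)); print(arm.current_t())
np.save("wcal.npy",arm.get_calibration("wrist"),allow_pickle=True)
cv2.imwrite("pics/w1.png",arm.snapshot("wrist")[:,:,::-1])
E
```

```text
hose (190, 270) [(0.05, array([0.3316, 0.3231]), array([201.1556, 116.6426])), (0.1, array([0.332 , 0.3148]), array([197.3392, 103.6311])), (0.15, array([0.3323, 0.3064]), array([193.1582,  89.3769]))]
hose (189, 236) [(0.05, array([0.4245, 0.3317]), array([235.653 , 124.5049])), (0.1, array([0.4203, 0.3229]), array([231.6018, 111.2285])), (0.15, array([0.4162, 0.3142]), array([227.1644,  96.6868]))]
hose (192, 200) [(0.05, array([0.5272, 0.3295]), array([273.4934, 136.7067])), (0.1, array([0.5181, 0.3208]), array([269.1472, 123.0234])), (0.15, array([0.509 , 0.3122]), array([264.388, 108.04 ]))]
hose (200, 155) [(0.05, array([0.6623, 0.3141]), array([324.7924, 157.4666])), (0.1, array([0.6467, 0.3062]), array([319.9925, 143.0898])), (0.15, array([0.6311, 0.2983]), array([314.7389, 127.354 ]))]
coup [0.6657 0.2157 0.017 ] [-0.2496  0.1265]
spanner [0.4058 0.2014 0.    ] [-0.3796 -0.099 ]
tin [ 0.5777 -0.1088  0.056 ] [-0.0258 -0.1244]
view [ 40.1169  14.8797  88.0177  -0.      77.1026 120.1169]
grasp [0.424  0.3827] [ 36.0797  35.263   93.9149  -0.      50.8221 116.0797]
hi [0.424  0.3827] [ 36.0797  21.0357  80.269   -0.      78.6953 116.0797]
pre [0.5322 0.1888] [ 13.4761  28.2625  90.7608  -0.      60.9767 160.3761]
in [0.625  0.0464] [ -1.2108  34.3646  83.0354  -0.      62.6    145.6892]
drawn [0.5267 0.1972] [ 14.4421  34.5023  95.0703  -0.      50.4275 161.3421]
2.1167
```

View pics/w1.png

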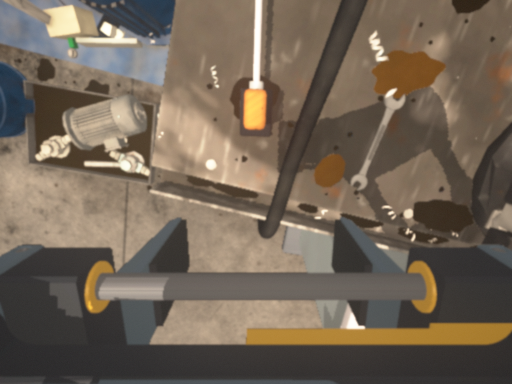

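The wrist view shows the orange grip at (243–268, 88–130) with the rod running straight up from it. The hose is to the right and low here (z≈0.05, y≈0.33). I'll measure the grip top and the rod line.

```bash
python3 - <<'E'
from h import *
w=np.load("wcal.npy",allow_pickle=True).item();im=cv2.imread("pics/w1.png")
hsv=cv2.cvtColor(im,cv2.COLOR_BGR2HSV)
m=cv2.inRange(hsv,(5,120,120),(20,255,255));m[:60]=0;m[150:]=0;m[:,:220]=0;m[:,290:]=0
ys,xs=np.nonzero(m);print("mask",xs.min(),xs.max(),ys.min(),ys.max())
print([(r,int(hsv[r,255,2]),np.nonzero(m[r])[0][[0,-1]].tolist()) for r in range(ys.min(),ys.max()+1,3) if m[r].any()])
c=[ray(w,p,.094)[:2] for p in((xs.min(),ys.min()),(xs.max()+1,ys.min()),(xs.max()+1,ys.max()+1),(xs.min(),ys.max()+1))]
print(np.array(c))
pts=[]
for r in range(0,80,4):
    x=np.nonzero((hsv[r,240:275,1]<50)&(hsv[r,240:275,2]>170))[0]
    if len(x): pts.append(ray(w,(240+x.mean()+.5,r),.052)[:2])
pts=np.array(pts);vx,vy,x0,y0=cv2.fitLine(pts.astype(np.float32),cv2.DIST_L2,0,.01,.01).ravel()
print("rod",len(pts),np.degrees(np.arctan2(vy,vx)),"y at .424:",y0+vy/vx*(.424-x0),pts[[0,-1]])
E
```

```text
mask 243 266 88 129
[(88, 248, [248, 248]), (91, 253, [244, 265]), (94, 254, [243, 266]), (97, 255, [243, 266]), (100, 255, [243, 266]), (103, 255, [243, 266]), (106, 255, [243, 266]), (109, 255, [243, 266]), (112, 255, [243, 265]), (115, 255, [243, 265]), (118, 255, [243, 265]), (121, 255, [243, 265]), (124, 255, [243, 265]), (127, 246, [244, 264])]
[[0.4441 0.4055]
 [0.4489 0.3786]
 [0.403  0.3702]
 [0.3981 0.3981]]
rod 20 7.9365973 y at .424: 0.38832992 [[0.5454 0.4056]
 [0.4632 0.3937]]
```

The grip top measures 27×47 mm, which matches, with centre (0.4235, 0.388) and yaw about 8°. Before grasping I'll take one wrist look straight down on the housing to pin it and the flange.

```bash
python3 - <<'E'
from h import *
arm.move_to([*rack2w(-.06,0),.30],R(RY))
w=arm.get_calibration("wrist");np.save("wcal2.npy",w,allow_pickle=True)
im=arm.snapshot("wrist")[:,:,::-1];cv2.imwrite("pics/w2.png",im);print(arm.current_t())
o=im.copy()
for x,y in((-.08,.041),(-.08,-.041),(.08,.041),(.08,-.041)):
    u=proj(w,np.array([*rack2w(x,y),.126]));print(u)
    cv2.circle(o,tuple(int(v) for v in u),3,(0,0,255),1)
cv2.imwrite("pics/w2o.png",cv2.resize(o[:270,100:440],None,fx=2.2,fy=2.2,interpolation=cv2.INTER_NEAREST))
E
```

```text
4.025
[226.7111 195.1894]
[294.1734 195.3241]
[222.1737  50.4163]
[299.4472  50.6089]
```

View pics/w2o.png

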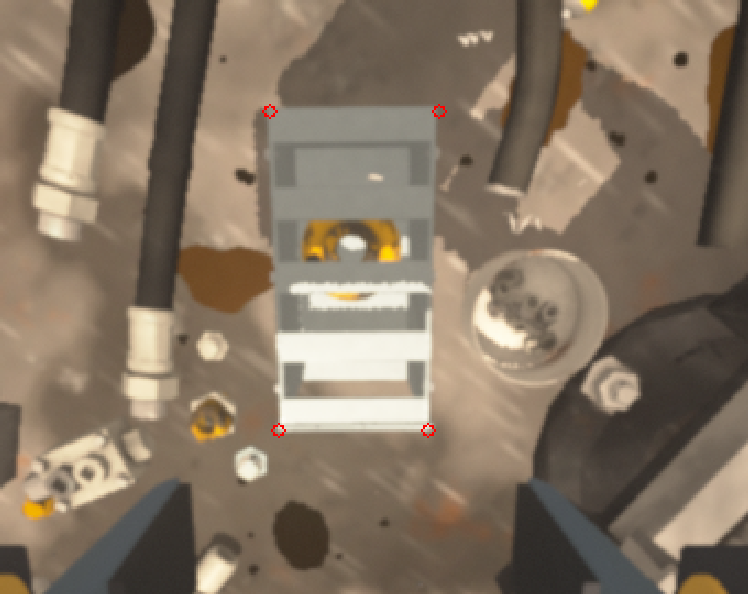

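The overlay agrees with the housing to about 1–2 px: the back edge is about 2 mm deeper and 1 mm to the left of my estimate. The flange shows through the slots, widest near crop row 250, with its front rim at about row 300. I'll compute its centre, then grasp and lift.

```bash
sed -i 's/^RC=.*/RC=np.array([.697,-.0622]);RY=np.radians(-56.5)/' h.py
python3 - <<'E'
from h import *
w=np.load("wcal2.npy",allow_pickle=True).item();hsv=cv2.cvtColor(cv2.imread("pics/w2.png"),cv2.COLOR_BGR2HSV)
m=cv2.inRange(hsv,(12,110,80),(35,255,255));m[:,:228]=0;m[:,292:]=0;m[:80]=0;m[150:]=0
for r in range(96,142,2):
    x=np.nonzero(m[r])[0]
    if len(x): print(r,w2rack(ray(w,(x[0],r+.5),.028)),w2rack(ray(w,(x[-1]+1,r+.5),.028)))
yaw=np.radians(8.3);g=np.array([.4235,.388])
arm.grip(.055)
arm.move_to([*g,.20],R(yaw)); arm.move_l([*g,.056],feed=.12)
arm.grip(.0)
print("width",arm.current_width(),arm.current_grasp_force())
f0=arm.current_force()
arm.move_l([*g,.07],feed=.05); print("F",arm.current_force()-f0,arm.current_torque())
arm.move_l([*g,.285],feed=.15); print(arm.current_width(),arm.current_t())
E
```

```text
100 [0.0319 0.0266] [ 0.0316 -0.0261]
102 [0.0292 0.0281] [ 0.0289 -0.0275]
104 [0.0265 0.0296] [ 0.0262 -0.029 ]
106 [0.0237 0.0311] [ 0.0234 -0.0305]
108 [0.021  0.0312] [ 0.0207 -0.0305]
110 [0.0182 0.0327] [ 0.0179 -0.0306]
112 [0.0155 0.0328] [ 0.0152 -0.0321]
114 [0.0127 0.0329] [ 0.0124 -0.0321]
116 [0.0099 0.0329] [ 0.0096 -0.0321]
118 [0.0071 0.02  ] [ 0.0068 -0.0307]
134 [-0.0157  0.013 ] [-0.0158 -0.0046]
width 0.025886255151248067 29.999645948410034
F [ 0.3803  0.342  -2.7733] [-0.0287  0.2309 -0.0231]
0.025298977356052802 10.4
```

The flange centre is at rack x≈0.012, so its back edge is at about 0.045 and the blade target is x≈0.061. The grasp is firm (width 25.9 mm, weight on the wrist 2.8 N). Next I'll carry the rake to the mouth and check it.

```bash
python3 - <<'E'
from h import *
arm.move_to([*rack2w(-.31,0),.285],R(RY))
arm.move_l([*rack2w(-.31,0),.112],feed=.15)
print(arm.current_ee_pos(),arm.current_t(),arm.current_joint_positions(),arm.current_width())
o=np.zeros((600,800,3),np.uint8)
for i,(n,c) in enumerate((("side",(200,150)),("top",(190,80)))):
    im=arm.snapshot(n)[:,:,::-1].copy();cv2.imwrite(f"pics/{n}1.png",im);cal=arm.get_calibration(n)
    for y in(-.027,.027):
      for z in(.056,.106):
        u=proj(cal,np.array([*rack2w(-.31+.195,y),z]));cv2.circle(im,tuple(int(round(v)) for v in u),1,(0,0,255),-1)
    x,y=c;o[:,i*400:i*400+400]=cv2.resize(im[y:y+180,x:x+120],(400,600),interpolation=cv2.INTER_NEAREST)
cv2.imwrite("pics/c2.png",o)
E
```

```text
[0.5264 0.1965 0.1127] 12.575 [ 14.386   30.0942  92.7555  -0.0009  57.078  160.8707] 0.02546796789726796
```

View pics/c2.png

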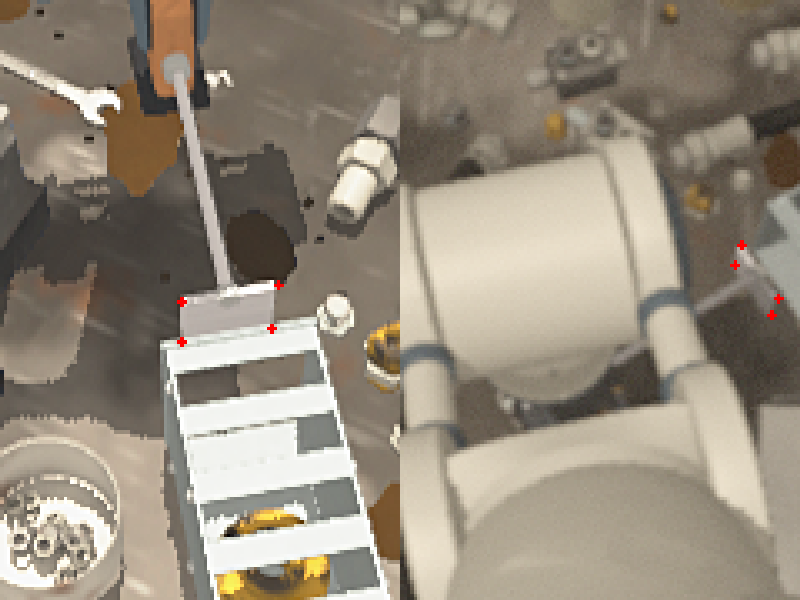

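The predicted blade corners (red) coincide with the blade in both views. I'll insert, lower behind the flange, and draw with force monitoring.

```bash
python3 - <<'E'
from h import *
f0=np.array(arm.current_force())
for x in(-.22,-.134):
    arm.move_l([*rack2w(x,0),.112],feed=.10); print(x,arm.current_force()-f0)
for z in(.09,.075,.063):
    arm.move_l([*rack2w(-.134,0),z],feed=.06); print(z,arm.current_force()-f0,arm.current_ee_pos())
arm.sleep(.2);print(arm.current_t())
cv2.imwrite("pics/side2.png",arm.snapshot("side")[:,:,::-1])
o=cv2.resize(arm.snapshot("side")[230:370,230:340,::-1],(471,600),interpolation=cv2.INTER_NEAREST);cv2.imwrite("pics/c3.png",o)
E
```

```text
-0.22 [-0.0652  0.0231  0.2809]
-0.134 [ 0.1291 -0.1367  1.8669]
0.09 [0.1802 0.5704 0.3438] [0.6229 0.0496 0.0896]
0.075 [ 0.1328 -0.7433  1.3346] [0.6228 0.0496 0.0745]
0.063 [-0.5618 -0.2832  0.6819] [0.6227 0.0495 0.0625]
16.2
```

View pics/c3.png

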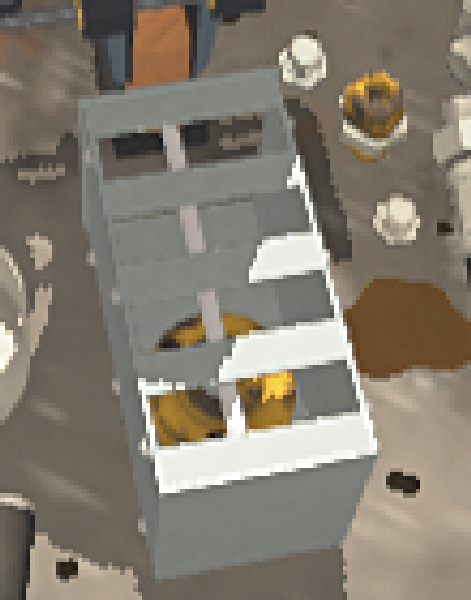

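The rod lies over the flange and the blade is down behind it, with only negligible forces. Now I'll draw it out.

```bash
python3 - <<'E'
from h import *
f0=np.array(arm.current_force())
for x in(-.145,-.155,-.17,-.19,-.21,-.23,-.25,-.27,-.285,-.303):
    arm.move_l([*rack2w(x,0),.063],feed=.05); print(x,arm.current_force()-f0,arm.current_width())
arm.sleep(.3);print(arm.current_t())
im=arm.snapshot("side")[:,:,::-1];cv2.imwrite("pics/side3.png",im)
cv2.imwrite("pics/c4.png",cv2.resize(im[140:340,190:370],(540,600),interpolation=cv2.INTER_NEAREST))
cal=arm.get_calibration("side");hsv=cv2.cvtColor(im,cv2.COLOR_BGR2HSV)
m=cv2.inRange(hsv,(12,110,80),(35,255,255));m[:190]=0;m[285:]=0;m[:,:215]=0;m[:,300:]=0
ys,xs=np.nonzero(m);print(xs.min(),xs.max(),ys.min(),ys.max(),w2rack(ray(cal,((xs.min()+xs.max())/2,(ys.min()+ys.max())/2),.018)))
E
```

```text
-0.145 [ 0.5982 -0.5493  0.0653] 0.02608418032308014
-0.155 [ 0.4249 -1.0624  0.4429] 0.02581875655566853
-0.17 [4.6695 3.9985 0.0772] 0.025494135796138014
-0.19 [3.8822 4.3113 0.1079] 0.025900403883344723
-0.21 [ 4.5071  5.0768 -0.7134] 0.025915717848771235
-0.23 [ 0.5476  0.5109 -0.9432] 0.025903497049746975
-0.25 [ 1.0943  0.0133 -0.3622] 0.026021814751496928
-0.27 [ 0.865   0.3265 -0.0878] 0.025833053730875768
-0.285 [ 0.8764 -0.5251  0.1822] 0.02541854408134834
-0.303 [ 0.3765 -0.1624 -0.1931] 0.025854661027188867
21.475
224 280 190 251 [-0.2124 -0.0154]
```

View pics/c4.png

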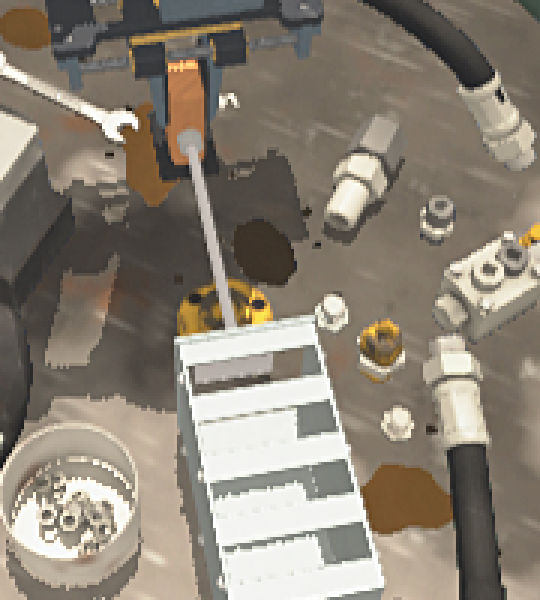

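```bash
python3 - <<'E'
from h import *
cal=arm.get_calibration("side")
hsv=cv2.cvtColor(cv2.imread("pics/side3.png"),cv2.COLOR_BGR2HSV)
m=cv2.inRange(hsv,(20,110,80),(35,255,255));m[:215]=0;m[255:]=0;m[:,:240]=0;m[:,285:]=0
ys,xs=np.nonzero(m);print(xs.min(),xs.max(),ys.min())
print("front edge",w2rack(ray(cal,(265,ys.min()),.025)),w2rack(ray(cal,(265,ys.min()),.036)))
r=int(240);x=np.nonzero(m[r])[0];print(w2rack(ray(cal,(xs.min(),243),.025)),w2rack(ray(cal,(xs.max()+1,243),.025)))
print("rake",w2rack(arm.current_ee_pos()),arm.current_ee_pos()[2],arm.current_force())
for p in((-.105,-.027,.056),(-.105,.027,.056),(-.105,-.027,.006),(-.105,.027,.006)):
    u=proj(cal,np.array([*rack2w(p[0],p[1]),p[2]]));print("blade pred crop",(u-[190,140])*3)
E
```

```text
249 279 234
front edge [-0.1699  0.0051] [-0.1636  0.0037]
[-0.1547 -0.0318] [-0.1431  0.0317]
rake [-0.3029 -0.    ] 0.06296285844450233 [-0.4258 -0.7177 -2.843 ]
blade pred crop [196.1929 350.6199]
blade pred crop [277.4055 337.3018]
blade pred crop [196.6016 384.4514]
blade pred crop [273.8861 371.569 ]
```

The flange is at about x=−0.14 and out of the mouth, and the blade is where predicted. I'll draw 10 mm more for margin, back off slightly, lift, and return the rake to its free starting place.

```bash
python3 - <<'E'
from h import *
yaw=np.radians(8.3);g=np.array([.4235,.388])
arm.move_l([*rack2w(-.314,0),.063],feed=.05)
arm.move_l([*rack2w(-.309,0),.063],feed=.05)
arm.move_l([*rack2w(-.309,0),.285],feed=.12); print(arm.current_force())
arm.move_to([*g,.285],R(yaw))
arm.move_l([*g,.075],feed=.15)
f0=np.array(arm.current_force())
for z in(.064,.060,.058,.0565,.0555,.055):
    arm.move_l([*g,z],feed=.03);f=arm.current_force()-f0;print(z,f)
    if f[2]>2.5: break
print(arm.current_t(),arm.current_ee_pos())
im=arm.snapshot("side")[:,:,::-1];cv2.imwrite("pics/side4.png",im)
cv2.imwrite("pics/c5.png",cv2.resize(im[80:320,170:370],(500,600),interpolation=cv2.INTER_NEAREST))
E
```

```text
[ 0.3627  0.202  -3.8887]
0.064 [ 0.4033  0.103  -1.3909]
0.06 [ 0.4187 -0.5052 -0.0578]
0.058 [ 0.202   0.5976 -0.9203]
0.0565 [ 0.2357  0.5272 -1.1406]
0.0555 [-0.4392 -0.1873  6.7915]
28.1167 [0.4237 0.3881 0.0559]
```

View pics/c5.png

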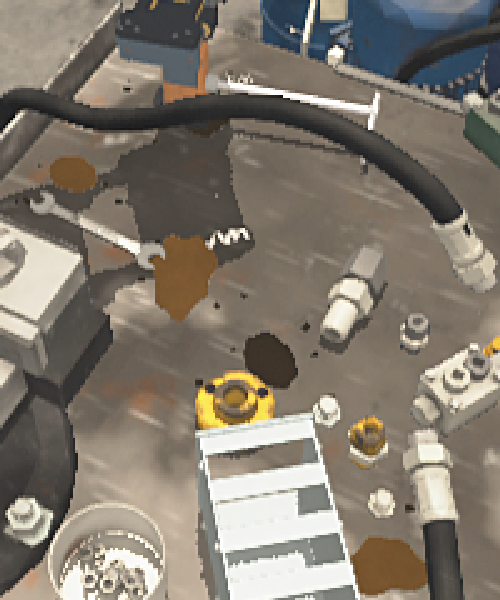

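The rake is down at its old place and the flange lies flat in front of the mouth, with its boss at crop (234,397). I'll release, withdraw and verify numerically.

```bash
python3 - <<'E'
from h import *
cal=arm.get_calibration("side");print("flange",w2rack(ray(cal,(263.6,238.8),.034)))
g=arm.current_ee_pos()[:2]
arm.grip(.05);arm.move_l([*g,.20],feed=.12)
d=np.array([np.cos(.145),np.sin(.145)])
arm.move_to([*(g-.08*d),.28],R(np.radians(8.3)));print(arm.current_t())
im=arm.snapshot("wrist")[:,:,::-1];im2=arm.snapshot("side")[:,:,::-1]
t=arm.snapshot("top")[:,:,::-1]
o=np.zeros((600,800,3),np.uint8);o[:300,:400]=cv2.resize(im,(400,300));o[:300,400:]=cv2.resize(im2[80:200,200:360],(400,300))
o[300:,:400]=cv2.resize(t[100:220,220:380],(400,300));o[300:,400:]=cv2.resize(im2[200:290,220:340],(400,300))
cv2.imwrite("pics/c6.png",o)
E
```

```text
flange [-0.154 -0.001]
30.6083
```

View pics/c6.png

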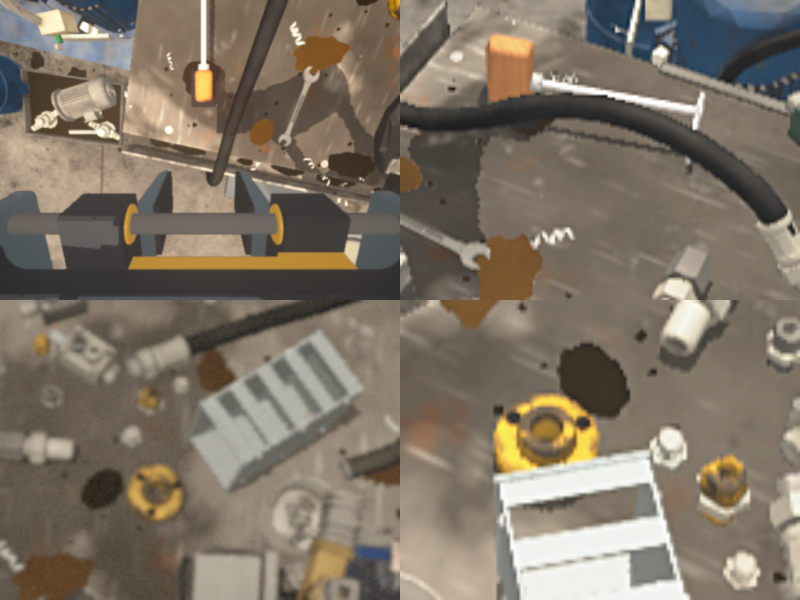

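The flange lies flat and clear of the mouth (centre x≈−0.154). The rake stands upright at its start place, and the bystanders haven't moved.

```bash
python3 -c "
from rig import arm
print(arm.sign_off())"
```

```text
the job is handed in; nothing more can be done
None
```

The job is handed in at about 31 s on the robot's clock: the flange lies flat about 4 cm clear of the mouth, the rake stands released and upright at its starting place, and the bystanders appear unmoved in the final pictures; the sign-off returned no verdict.

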